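Clear the hand lamp, then bring the blue-lidded jar to the front and hold it there

ROBOT

A 6-joint arm with a two-finger parallel gripper is mounted at the origin on the work surface. World frame = base frame: x ahead of the robot, y to its left, z up, the work surface at z = 0. Lengths are in m, angles in rad, forces in N, time in s.
With the tool pointing down it reaches from about 0.35 to 0.975 m from the base axis. Payload 4.9 kg.
Tool frame: the origin (TCP) lies midway between the tips of the shut fingers; the grasp point (between the pads) lies ctrl.grip_depth behind it (ctrl.grip_depth is the distance from the TCP to the grasp point, in m); z points along the fingers, y is the line along which they close (so a half turn about z gives the same grasp; the last joint's range is limited). The gripper opens to 85 mm and grips with 20 to 120 N. Pads are 22 mm wide; open, the fingers measure 114 mm over their backs; the gripper's body (76 mm by 85 mm) begins 54 mm behind the grasp point. The pads swing forward as they close: fully open they stand 13 mm farther back than shut.
Start: joints at [1.066, 0.053, 1.613, -0, 1.476, -0.119], TCP at [0.235, 0.579, 0.231] pointing down, gripper open.
Joint ranges: [-3.01, 3.01], [-1.01, 2.22], [0.06, 2.58], [-1.02, 4.17], [0.09, 2.62], [-3.14, 3.14]. Speed limits (rad/s): [2.57, 2.57, 3.14, 3.14, 3.14, 3.14].

INTERFACE

Orientations are given as a rotation vector (axis times angle).
In Python, from station import ctrl, get_image, camera_model gives the robot as it stands. The module is installed in compiled form; this text tells all that it offers.
- The arm moves only by the shell command python3 -m crank 'ROWS' [FORCE]. ROWS is JSON, a list of rows, each a list of 7 numbers: the shift along the tool's x, y, z in mm, then the turn, a rotation vector about the tool's x, y, z in rad, then the opening, from -1 (shut) to 1 (fully open). A call has exactly 10 rows; each row shifts and turns the commanded pose from where the row before left it, along the tool's axes as they then stand; what a row does not reach is not made up. A row lasts 1/12 s, in which the tool goes at most 41.7 mm and 7.16 degrees, less where a joint would pass 70% of its speed; a pose out of reach is approached as far as the arm can. A call with a gripper value outside its range is refused whole. The fingers move at their own pace and stop on an object; FORCE is the grip in N (left out, the last holds). Time passes only in rows, so rows that do not move let the fingers close, or fill a call up. It gives the time, the measured TCP pose, the force, the opening and the grip force at its end, in the units of the state.
- ctrl.get_obs(): the state, without advancing time (a new reading comes with each control period).
- get_image(name): name is "side" or "top"; returns the picture (400x640x3 uint8, red, green, blue); there is no depth.
- camera_model(name): a dict with "vertical_fov" (degrees; the focal length in pixels is half the picture's height over the tangent of half this angle, whatever the lens; pixels are square), "cx", "cy" (the principal point, pixels), "k1" (the pictures are not rectified: a ray, as slopes to the right and down, at radius r is drawn at 1 + k1 r^2 times it, then the intrinsics apply), "R" (3x3) and "t" (3): a world point X has camera coordinates R X + t. Camera axes: x right, y down, z forward; pixel columns grow to the right and rows downward; lengths in m; the calibration is good to about 2 mm. A picture is of the moment at which its call begins. camera_model takes no time and is no camera call.
- ctrl.finish_job(): hands the job in; it is judged then, once.
The state is a dict: "t": time; "q": joint angles; "dq": joint speeds; "effort": joint torques, N m; "tool_pos": TCP position; "tool_rot": TCP orientation; "contact_force": force on the tool from outside, world axes, zero at the start; "wrist_torque": the same for the moment, N m; "opening": finger opening in m; "grip_force": force on a finger pad.
Only numpy, scipy, OpenCV 4.12 (cv2) and the standard library are available. Lean on these libraries where they do the work, as an engineer would, in place of code of your own. Each camera call takes 0.05 s, during which the arm holds its last target. There are 200 camera calls.

TASK

Lift the hand lamp by its handle off the stand in front of the jar carousel and set it down upright on the cork coaster, keeping it upright on the way. Then turn the carousel until the jar with the blue lid is right at the front, facing the empty lamp stand, and finish still holding the turntable there so that I can take the jar: it is sprung and swings back if let go. Leave everything else on the nightstand where it is.

Things in the scene. Friction and masses are not known exactly. Their poses are not given: they have to be found in the camera images.
- lamp_center (a point): Centre of the loose white hand lamp with grey foot and cap and a yellow handle bar, on its axis 71 mm above its underside, z up. The handle's level grip bar is 12 mm thick (along the lamp's x), 64 mm long (along its y), 14 mm high, its centre on the axis 64 mm above this point; below it, between two uprights 48 mm apart, 33 mm are free.
- lamp: The same lamp, 200 to 325 g, a cylinder 68 mm across and 95 mm high, 142 mm with the handle; origin at the centre of its underside, axes as above.
- coaster_top (a point): Centre of the top of the round cork coaster, 116 mm across, 6 mm thick, fixed to the surface to the left or the right of the carousel; the lamp is to stand here.
- carousel: The carousel's fixed dark wooden base, 184 mm across, with the white lamp stand joined to it in front; origin under the turntable's axis at table height, z up, -x pointing to its front (towards the lamp stand). The light wooden turntable, 176 mm across, turns on it about z; its top is at 36 mm.
- dock (a point): Centre of the floor of the lamp stand's round recess, 152 mm in front of the carousel's axis, 24 mm above the table; recess 80 mm across, its rim 6 mm higher, 92 mm across outside.
- turntable (a joint): Angle of the turntable (rad) about the vertical, counter-clockwise positive seen from above; 0 when the blue-lidded jar is exactly at the front, facing the lamp stand. It starts between 1.1 and 2.3 and can turn from -0.6 to 2.7. A spring draws it towards 1.7 (0.06 N m per rad, with 0.04 N m of friction), so near 0 it must be pushed with 1 to 3 N at the post and turns away if let go.
- blue_lid (a point): Centre of the top of the blue lid, 56 mm from the axis, 96 mm above the table. Three amber jars, 49 mm across, tops at 96 mm, stand fixed on the turntable 56 mm from the axis, a quarter turn apart: this one and, beside it on either hand, two with white lids; opposite it is an upright grip post.
- front_spot (a point): Point fixed to the base, 56 mm in front of the axis and 96 mm above the table, where the blue lid's centre must come.
- post_top (a point): Top centre of the round aluminium grip post on the turntable, 18 mm thick, 56 mm from the axis, opposite the blue-lidded jar; its top is 162 mm above the table, and it stands free of all else above the jars' lids (96 mm). The round post can turn between gripping fingers as the turntable is led around.
- lunch_tin: Bystander: closed stainless lunch tin 146 x 106 x 57 mm, on the other side of the carousel from the coaster; origin under its centre.
- gauge: Bystander: white round humidity gauge on a foot, 86 mm high; origin under its centre.
- phone_grip: Bystander: orange silicone phone grip, a spool 42 mm across, 16 mm high; origin under its centre.
- paperweight: Bystander: green glass paperweight, 72 mm across, 50 mm high; origin under its centre.
Not all that is in view belongs to the job. What is shaped like the lamp but green or pink is not meant.

How it is judged:
On the way, in this order (a step that is already met when the one before it is completed fails the run):
1. the lamp is lifted off its stand (z of lamp_center in the frame of dock above 0.085 m and contact force between lamp and carousel below 0.05 N and contact force between the fingers and lamp above 0.3 N), for 0.1 s.
2. the lamp stands upright on the coaster, let go (horizontal distance between lamp_center and coaster_top below 0.026 m and angle between lamp_center's own z axis and vertical below 0.08 rad and height (world z) of lamp_center below 0.083 m and contact force between the fingers and lamp below 0.05 N and linear speed of lamp below 0.03 m/s), for 0.2 s.
3. the blue-lidded jar is at the front and the fingers hold the turntable still (horizontal distance between blue_lid and front_spot below 0.011 m and contact force between the fingers and carousel above 0.3 N and velocity of joint turntable between -0.06 and 0.06 rad/s), for 0.3 s.
At the end, for the whole second after the job is handed in: The lamp stands upright on the coaster (axis within 26 mm of its centre, tilt under 0.08 rad), let go and at rest; the blue lid's centre is within 11 mm of the front spot, the turntable is still (under 0.06 rad/s), and the fingers are holding the carousel against its spring (over 0.3 N) (all of step 2 and all of step 3); the arm keeps its last pose, push and grip.
It fails at once if the lamp is tipped more than 0.6 rad (angle between lamp_center's own z axis and vertical above 0.6 rad).
It fails at once if a bystander (lunch tin, gauge, phone grip, paperweight) is moved more than 25 mm (distance of any of lunch_tin, gauge, phone_grip, paperweight from where it was at the start of the episode above 0.025 m).
It also fails if it takes over 53 s, if anything falls off the work surface, if the arm or the gripper's body presses on something with over 40 N, if the wrist force passes 120 N, or if a joint passes its speed limit or range.

## Working session

There is one attempt and no reset: what is moved stays moved. The work goes in short steps, Python scripts to look and compute and a shell command to move; the robot and the scene stay as the last step left them, time stands still between calls to the robot, and variables do not carry over. Pictures are saved under pics/ and viewed, at most 10 in all, crops included, and the job is handed in when it is done.

```bash
mkdir -p pics
cat > h.py <<'E'
import numpy as np, cv2
from station import ctrl, get_image, camera_model
def ray(n,u,v):
    m=camera_model(n); f=200/np.tan(np.radians(m["vertical_fov"])/2)
    d=np.array([(u-m["cx"])/f,(v-m["cy"])/f]); s=d.copy()
    for _ in range(20): s=d/(1+m["k1"]*(s@s))
    R=np.array(m["R"]);t=np.array(m["t"])
    return -R.T@t, R.T@np.array([s[0],s[1],1])
def onz(n,u,v,z):
    o,d=ray(n,u,v); return o+d*(z-o[2])/d[2]
def proj(n,X):
    m=camera_model(n); f=200/np.tan(np.radians(m["vertical_fov"])/2)
    c=np.array(m["R"])@np.array(X)+np.array(m["t"]); s=c[:2]/c[2]; s=s*(1+m["k1"]*(s@s))
    return s*f+[m["cx"],m["cy"]]
E
python3 - <<'E'
from h import *
for n in("top","side"):
    im=get_image(n); cv2.imwrite(f"pics/{n}0.png",im[...,::-1])
    m=camera_model(n); print(n,m["vertical_fov"],m["k1"],ray(n,320,200))
print(ctrl.get_obs(),ctrl.grip_depth)
E
```

```text
top 43.05738461245654 -0.025215032256286865 (array([ 0.44492023, -0.04214203,  1.5055909 ]), array([ 0.07982887,  0.00176009, -0.99681984]))
side 55.57505997268386 -0.07170539813982665 (array([ 0.01597143, -0.525094  ,  0.57765068]), array([ 0.61264047,  0.59481721, -0.5205216 ]))
{'t': 0.1, 'q': array([ 1.06601139e+00,  5.33037663e-02,  1.61418524e+00, -2.56655625e-05,
        1.47596849e+00, -1.19022347e-01]), 'dq': array([-1.21919990e-03,  7.23735429e-05, -2.23472928e-03,  3.59950560e-04,
       -1.72475288e-03,  4.85895317e-04]), 'effort': array([ 1.44154579e-03, -3.94901240e+01, -3.71363997e+01, -4.99739156e-05,
        3.90214656e-03,  4.57886017e-06]), 'tool_pos': array([0.23490874, 0.57856144, 0.23016088]), 'tool_rot': array([-6.02095146e-01, -3.08279669e+00,  2.79976677e-03]), 'contact_force': array([-0.59124643, -0.25514682, -0.22226407]), 'wrist_torque': array([0.03708439, 0.00904254, 0.09108744]), 'grip_force': 0.0, 'opening': 0.08547315357778934} 0.0187
```

View pics/top0.png

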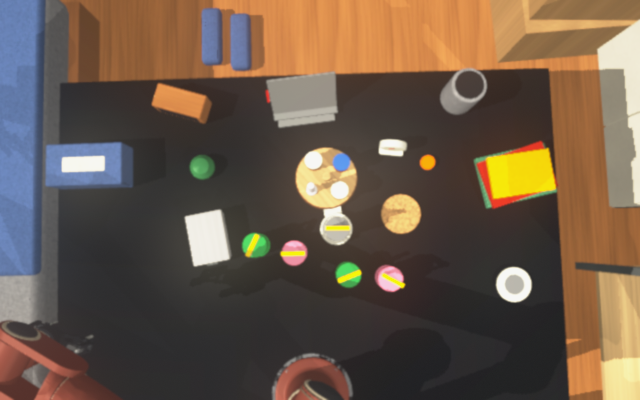

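View pics/side0.png

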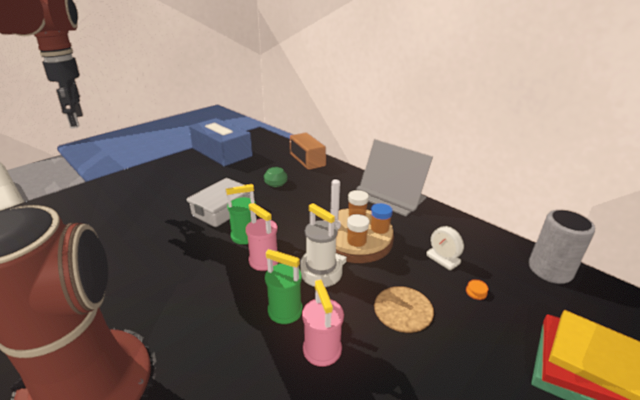

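The top view shows the white/grey lamp with a yellow bar at (336,229) on the white stand. The carousel is at (326,178), with the blue lid at (341,162) and the post near (312,188). The coaster is at (401,214), on the right. Five things are lamp-shaped: green at (256,245) and (348,275), pink at (294,253) and (390,279), and white/grey at (336,229). Only the last one is white and stands in the stand. Next I measure and confirm it in a crop.

```bash
cat > meas.py <<'E'
from h import *
def blob(n,im,lo,hi,box):
    hsv=cv2.cvtColor(im,cv2.COLOR_RGB2HSV); m=cv2.inRange(hsv,np.array(lo),np.array(hi))
    k=np.zeros_like(m); x0,y0,x1,y1=box; k[y0:y1,x0:x1]=m[y0:y1,x0:x1]
    c,_=cv2.findContours(k,cv2.RETR_EXTERNAL,cv2.CHAIN_APPROX_NONE)
    return max(c,key=cv2.contourArea)
def cen(c):
    M=cv2.moments(c); return M["m10"]/M["m00"],M["m01"]/M["m00"]
E
python3 - <<'E'
from meas import *
np.set_printoptions(precision=4,suppress=True)
T=get_image("top");S=get_image("side")
Y=((20,120,120),(35,255,255))
c=blob("top",T,*Y,(318,215,356,245)); r=cv2.minAreaRect(c); bp=cv2.boxPoints(r)
print("bar top",r,onz("top",*cen(c),.166)); 
P=[onz("top",*p,.166) for p in bp]; print(np.array(P)[:,:2])
c=blob("side",S,*Y,(300,200,340,235)); print("bar side",cen(c),onz("side",*cen(c),.159), cv2.boundingRect(c))
B=((100,150,80),(125,255,255))
c=blob("top",T,*B,(320,145,360,180));print("blue",cen(c),onz("top",*cen(c),.096),cv2.boundingRect(c))
c=blob("side",S,*B,(365,195,400,240));print("blue side",cen(c),onz("side",*cen(c),.09))
C=((8,60,60),(22,220,255))
c=blob("top",T,*C,(375,190,428,238)); e=cv2.fitEllipse(cv2.convexHull(c));print("coaster",e,onz("top",*e[0],.006),cv2.contourArea(c))
c=blob("side",S,*C,(365,280,445,340)); e=cv2.fitEllipse(cv2.convexHull(c));print("coaster side",e,onz("side",*e[0],.006))
c=blob("top",T,(5,40,60),(25,220,255),(285,140,365,215)); e=cv2.fitEllipse(cv2.convexHull(c)); print("table",e,onz("top",*e[0],.036))
W=((0,0,150),(180,60,255))
for nm,b in(("w1",(300,145,325,170)),("w2",(328,178,352,201))):
    c=blob("top",T,*W,b); print(nm,cen(c),onz("top",*cen(c),.096),cv2.boundingRect(c))
a=cv2.resize(T[140:290,230:430],None,fx=3,fy=3,interpolation=cv2.INTER_CUBIC)
b=cv2.resize(S[170:290,290:410],None,fx=1.6,fy=3.75)
b=cv2.resize(S[170:290,290:400],None,fx=1.8,fy=1.8,interpolation=cv2.INTER_CUBIC)
o=np.zeros((450,800,3),np.uint8);o[:,:600]=a;o[:b.shape[0],600:600+b.shape[1]]=b
cv2.imwrite("pics/crop1.png",o[...,::-1])
print("pix/m", np.linalg.norm(proj("top",[.6,0,.16])-proj("top",[.7,0,.16]))*10)
E
```

```text
bar top ((337.5, 227.5), (5.0, 23.0), 90.0) [ 0.4784 -0.0861  0.166 ]
[[ 0.4855 -0.0536]
 [ 0.4837 -0.1143]
 [ 0.4705 -0.1138]
 [ 0.4723 -0.0532]]
bar side (321.30007558578984, 212.6432350718065) [ 0.4758 -0.0828  0.159 ] (309, 203, 26, 20)
blue (341.22700119474314, 161.4910394265233) [ 0.6643 -0.1025  0.096 ] (335, 155, 14, 15)
blue side (380.92028985507244, 210.58152173913044) [ 0.6591 -0.1028  0.09  ]Traceback (most recent call last):
  File "<stdin>", line 13, in <module>
cv2.error: OpenCV(4.12.0) /io/opencv/modules/imgproc/src/shapedescr.cpp:361: error: (-201:Incorrect size of input array) There should be at least 5 points to fit the ellipse in function 'fitEllipseNoDirect'
```

Run:
```python
from meas import *
np.set_printoptions(precision=4,suppress=True)
T=get_image("top");S=get_image("side")
for n,im,p in(("top",T,(410,220)),("top",T,(325,178)),("side",S,(410,310))): print(n,p,cv2.cvtColor(im,cv2.COLOR_RGB2HSV)[p[1],p[0]])
C=((5,40,70),(25,255,255))
def ell(nm,n,im,box,z,lo=C):
    try:
        c=blob(n,im,*lo,box); h=cv2.convexHull(c); e=cv2.fitEllipse(c); 
        hp=np.array([onz(n,*p[0],z)[:2] for p in h]); (x,y),r=cv2.minEnclosingCircle(hp.astype(np.float32))
        print(nm,e,onz(n,*e[0],z),"circ",x,y,r)
    except Exception as ex: print(nm,str(ex)[-80:])
ell("coaster","top",T,(375,188,428,240),.006)
ell("coaster","side",S,(365,280,445,340),.006)
ell("table","top",T,(285,140,365,215),.036)
W=((0,0,150),(180,60,255))
for nm,b in(("w1",(300,145,325,170)),("w2",(328,178,352,201))): ell(nm,"top",T,b,.096,W)
a=cv2.resize(T[140:290,230:430],None,fx=3,fy=3,interpolation=cv2.INTER_CUBIC)
b=cv2.resize(S[170:290,290:400],None,fx=1.8,fy=1.8,interpolation=cv2.INTER_CUBIC)
o=np.zeros((450,800,3),np.uint8);o[:,:600]=a;o[:b.shape[0],600:600+b.shape[1]]=b
cv2.imwrite("pics/crop1.png",o[...,::-1])
```

```text
top (410, 220) [ 19 131 240]
top (325, 178) [ 25  96 246]
side (410, 310) [ 17 122 213]
coaster ((397.49566650390625, 211.07415771484375), (51.31556701660156, 62.12027359008789), 35.01837921142578) [ 0.5251 -0.2678  0.006 ] circ 0.5178655385971069 -0.27673089504241943 0.10753029584884644
coaster ((403.39794921875, 309.02947998046875), (45.082889556884766, 60.62870788574219), 104.86349487304688) [ 0.5107 -0.2801  0.006 ] circ 0.5145238041877747 -0.27822446823120117 0.0628855898976326
table ((324.5997619628906, 176.6155548095703), (85.00945281982422, 94.43820190429688), 84.30809783935547) [ 0.6306 -0.0551  0.036 ] circ 0.6300718784332275 -0.055354367941617966 0.1585833579301834
w1 ((312.6781921386719, 159.6043243408203), (17.181474685668945, 17.55187225341797), 135.9486846923828) [ 0.6721 -0.0226  0.096 ] circ 0.6722080111503601 -0.02291305735707283 0.0257052443921566
w2 ((339.1794128417969, 189.7545623779297), (16.950115203857422, 17.52532196044922), 66.8284912109375) [ 0.5848 -0.0941  0.096 ] circ 0.5845999121665955 -0.0938095971941948 0.02553122490644455
```

View pics/crop1.png

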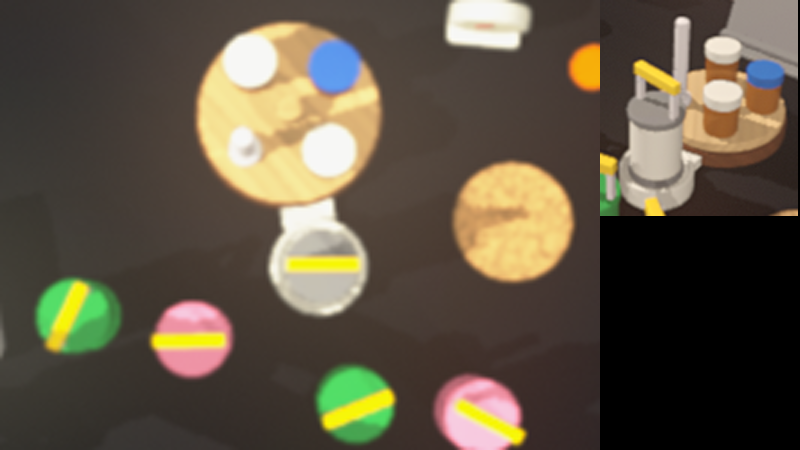

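The crop confirms it: the white lamp with grey cap and foot stands in the white stand, and its yellow bar runs along world y. The coaster circle and the post, opposite the blue lid, are clear too. The two white lids put the axis at (0.628,-0.058). The blue lid is 57 mm from it and the bar 153 mm, and both match the given sizes.

```bash
python3 -m crank '[[0,0,0,0,0,0.122,0],[0,0,0,0,0,0.122,0],[0,0,0,0,0,0.122,0],[0,0,0,0,0,0.122,0],[0,0,0,0,0,0.122,0],[0,0,0,0,0,0.122,0],[0,0,0,0,0,0.122,0],[0,0,0,0,0,0.122,0],[0,0,0,0,0,0.122,0],[0,0,0,0,0,0.122,0]]' 40
python3 -m crank '[[-38,13,0,0,0,0,0],[-38,13,0,0,0,0,0],[-38,13,0,0,0,0,0],[-38,13,0,0,0,0,0],[-38,13,0,0,0,0,0],[-38,13,0,0,0,0,0],[-38,13,0,0,0,0,0],[-38,13,0,0,0,0,0],[-38,13,0,0,0,0,0],[-38,13,0,0,0,0,0]]'
python3 - <<'E'
from meas import *
np.set_printoptions(precision=4,suppress=True)
T=get_image("top");S=get_image("side")
for n,im,b,z in(("top",T,(375,188,428,240),.006),("side",S,(365,280,445,340),.006),("top",T,(285,140,365,215),.036)):
    c=blob(n,im,(8,75,130),(28,255,255),b); hp=np.array([onz(n,*p[0],z)[:2] for p in cv2.convexHull(c)])
    print(n,cv2.minEnclosingCircle(hp.astype(np.float32)),cen(c),onz(n,*cen(c),z))
o=ctrl.get_obs(); print(o["tool_pos"],cv2.Rodrigues(o["tool_rot"])[0])
E
```

```text
t: 1.13
tool_pos: [0.2351, 0.579, 0.2312]
tool_rot: [2.267, 2.175, -0.0]
contact_force: [0.6, 0.3, 0.4]
opening: 0.0426
grip_force: 0.0
t: 1.97
tool_pos: [0.3518, 0.193, 0.2315]
tool_rot: [2.259, 2.183, 0.002]
contact_force: [0.7, -0.2, 0.8]
opening: 0.0424
grip_force: 0.0
top ((0.5189810991287231, -0.276241272687912), 0.05947820469737053) (400.4485232067511, 213.10618846694794) [ 0.5188 -0.2763  0.006 ]
side ((0.5144632458686829, -0.2791184186935425), 0.060337044298648834) (403.72009791508395, 308.96547649193883) [ 0.5113 -0.2805  0.006 ]
top ((0.6280028223991394, -0.05803607404232025), 0.09141742438077927) (325.2520996541746, 181.84099089561718) [ 0.6152 -0.0565  0.036 ]
[0.3534 0.1902 0.2315] [[ 0.044   0.999   0.0018]
 [ 0.999  -0.044  -0.0013]
 [-0.0013  0.0019 -1.    ]]
```

```bash
python3 -m crank '[[-33.6,17,0,0,0,0,0],[-33.6,17,0,0,0,0,0],[-33.6,17,0,0,0,0,0],[-33.6,17,0,0,0,0,0],[-33.6,17,0,0,0,0,0],[-33.6,17,0,0,0,0,0],[-33.6,17,0,0,0,0,0],[-33.6,17,0,0,0,0,0],[0,0,0,0,0,0,0],[0,0,0,0,0,0,0]]'
python3 - <<'E'
from meas import *
np.set_printoptions(precision=4,suppress=True)
T=get_image("top");S=get_image("side")
o=ctrl.get_obs(); print(o["tool_pos"],proj("side",o["tool_pos"]),proj("side",[.4775,-.0845,.159]))
a=cv2.resize(S[110:290,230:430],None,fx=3,fy=3,interpolation=cv2.INTER_CUBIC)
cv2.imwrite("pics/s2.png",a[...,::-1])
c=blob("side",S,(20,120,120),(35,255,255),(300,200,340,235)); print(cen(c))
E
```

```text
t: 2.9
tool_pos: [0.4787, -0.0795, 0.231]
tool_rot: [-2.262, -2.179, 0.0]
contact_force: [-0.1, -0.2, -0.5]
opening: 0.0429
grip_force: 0.0
[ 0.4782 -0.0778  0.2311] [320.8264 179.8068] [322.5028 212.6571]
(321.30007558578984, 212.6432350718065)
```

View pics/s2.png

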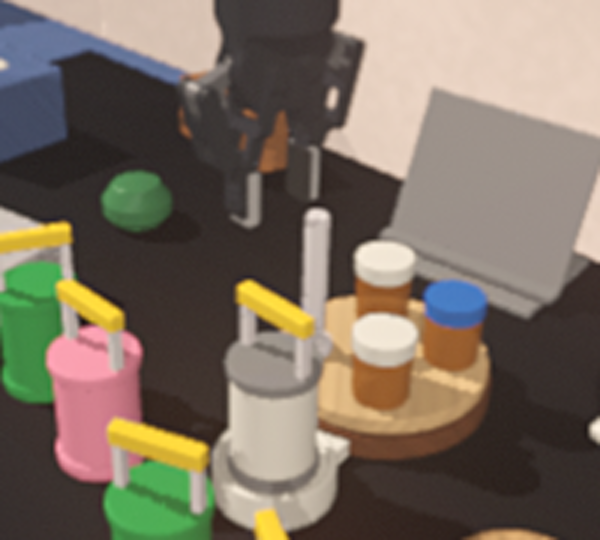

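The jaws are above the bar at crop (275,190), straddling it, and nothing else is beneath. Next I descend 91 mm and close.

```bash
python3 -m crank '[[-3,0,12,0,0,0,0],[-3,0,12,0,0,0,0],[0,0,12,0,0,0,0],[0,0,12,0,0,0,0],[0,0,12,0,0,0,0],[0,0,12,0,0,0,0],[0,0,10,0,0,0,0],[0,0,9,0,0,0,0],[0,0,0,0,0,0,0],[0,0,0,0,0,0,0]]'
python3 -m crank '[[0,0,0,0,0,0,-0.3],[0,0,0,0,0,0,-0.5],[0,0,0,0,0,0,-0.6],[0,0,0,0,0,0,-0.7],[0,0,0,0,0,0,-1],[0,0,0,0,0,0,-1],[0,0,0,0,0,0,-1],[0,0,0,0,0,0,-1],[0,0,0,0,0,0,-1],[0,0,0,0,0,0,-1]]' 40
```

```text
t: 3.83
tool_pos: [0.4778, -0.0846, 0.1397]
tool_rot: [-2.259, -2.182, 0.001]
contact_force: [-0.1, 0.5, 0.3]
opening: 0.0425
grip_force: 0.0
t: 4.67
tool_pos: [0.4783, -0.0848, 0.141]
tool_rot: [2.26, 2.182, -0.0]
contact_force: [-3.2, -0.2, 6.2]
opening: 0.0114
grip_force: 41.2
```

```bash
python3 -m crank '[[0,0,-4,0,0,0,-1],[0,0,-8,0,0,0,-1],[0,0,-10,0,0,0,-1],[0,0,-10,0,0,0,-1],[0,0,-10,0,0,0,-1],[0,0,-10,0,0,0,-1],[0,0,-8,0,0,0,-1],[0,0,0,0,0,0,-1],[0,0,0,0,0,0,-1],[0,0,0,0,0,0,-1]]'
python3 - <<'E'
from meas import *
S=get_image("side"); a=cv2.resize(S[110:290,230:430],None,fx=3,fy=3,interpolation=cv2.INTER_CUBIC)
cv2.imwrite("pics/s3.png",a[...,::-1]); o=ctrl.get_obs(); print(o["tool_pos"],cv2.Rodrigues(o["tool_rot"])[0].round(3))
E
```

```text
t: 5.5
tool_pos: [0.4779, -0.0846, 0.1999]
tool_rot: [-2.26, -2.182, 0.0]
contact_force: [-0.4, -0.0, -1.8]
opening: 0.0113
grip_force: 40.0
[ 0.47765658 -0.08451354  0.1995265 ] [[ 0.035  0.999 -0.001]
 [ 0.999 -0.035  0.   ]
 [ 0.    -0.001 -1.   ]]
```

View pics/s3.png

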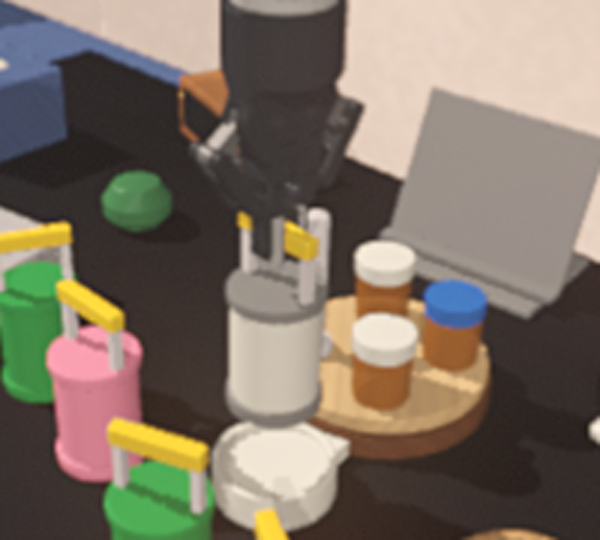

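The lamp hangs upright clear of the stand. The next two calls move it over the coaster and lower it.

```bash
python3 -m crank '[[-12,3,0,0,0,0,-1],[-22,5,0,0,0,0,-1],[-22,5,0,0,0,0,-1],[-22,5,0,0,0,0,-1],[-22,5,0,0,0,0,-1],[-22,5,0,0,0,0,-1],[-22,5,0,0,0,0,-1],[-22,5,0,0,0,0,-1],[-14,4,0,0,0,0,-1],[-12,4,0,0,0,0,-1]]'
python3 -m crank '[[0,0,4,0,0,0,-1],[0,0,10,0,0,0,-1],[0,0,12,0,0,0,-1],[0,0,12,0,0,0,-1],[0,0,12,0,0,0,-1],[0,0,10,0,0,0,-1],[0,0,6,0,0,0,-1],[0,0,3,0,0,0,-1],[0,0,2,0,0,0,-1],[0,0,2,0,0,0,-1]]'
```

```text
t: 6.38
tool_pos: [0.5171, -0.2799, 0.1995]
tool_rot: [-2.261, -2.18, 0.001]
contact_force: [0.9, 0.7, -1.9]
opening: 0.0113
grip_force: 40.0
t: 7.22
tool_pos: [0.5177, -0.2783, 0.1276]
tool_rot: [2.259, 2.182, 0.0]
contact_force: [0.4, -0.7, -2.7]
opening: 0.0112
grip_force: 40.0
```

```bash
python3 -m crank '[[0,0,1,0,0,0,-1],[0,0,1,0,0,0,-1],[0,0,1,0,0,0,-1],[0,0,1,0,0,0,-1],[0,0,0.5,0,0,0,-1],[0,0,0.5,0,0,0,-1],[0,0,0.5,0,0,0,-1],[0,0,0,0,0,0,-1],[0,0,0,0,0,0,-1],[0,0,0,0,0,0,-1]]'
```

```text
t: 8.05
tool_pos: [0.5177, -0.2785, 0.1229]
tool_rot: [2.259, 2.181, 0.0]
contact_force: [-2.9, 1.5, 5.7]
opening: 0.0117
grip_force: 41.1
```

Contact is felt, with 6 N upward. I release and, after a short wait, back off upward.

```bash
python3 -m crank '[[0,0,0,0,0,0,-0.6],[0,0,0,0,0,0,-0.4],[0,0,0,0,0,0,-0.2],[0,0,0,0,0,0,0],[0,0,0,0,0,0,0],[0,0,0,0,0,0,0],[0,0,0,0,0,0,0],[0,0,0,0,0,0,0],[0,0,0,0,0,0,0],[0,0,0,0,0,0,0]]'
python3 -m crank '[[0,0,-6,0,0,0,0],[0,0,-10,0,0,0,0],[0,0,-14,0,0,0,0],[0,0,-16,0,0,0,0],[0,0,-16,0,0,0,0],[0,0,-16,0,0,0,0],[0,0,-16,0,0,0,0],[0,0,-10,0,0,0,0],[0,0,-6,0,0,0,0],[0,0,0,0,0,0,0]]'
python3 - <<'E'
from meas import *
T=get_image("top");S=get_image("side")
cv2.imwrite("pics/s4.png",np.hstack([S[120:340,230:480],T[110:330,260:460]])[...,::-1]); o=ctrl.get_obs(); print(o["tool_pos"],cv2.Rodrigues(o["tool_rot"])[0].round(3))
E
```

```text
t: 8.88
tool_pos: [0.5174, -0.2781, 0.1218]
tool_rot: [2.26, 2.182, 0.0]
contact_force: [0.3, -0.6, -0.4]
opening: 0.0427
grip_force: 0.0
t: 9.72
tool_pos: [0.5182, -0.2787, 0.2345]
tool_rot: [2.257, 2.18, 0.001]
contact_force: [-0.4, 0.1, 0.3]
opening: 0.043
grip_force: 0.0
[ 0.51721794 -0.27804317  0.23159024] [[ 0.035  0.999 -0.   ]
 [ 0.999 -0.035  0.   ]
 [ 0.    -0.    -1.   ]]
```

View pics/s4.png

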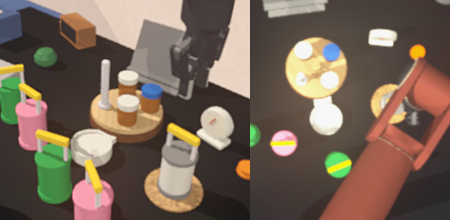

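The lamp stands upright at the middle of the coaster, and the hand is clear above it. Next I measure the axis, the front direction and the post.

```bash
cat > car.py <<'E'
from meas import *
np.set_printoptions(precision=4,suppress=True)
T=get_image("top");S=get_image("side")
W=((0,0,150),(180,60,255))
def circ(n,im,col,b,z):
    c=blob(n,im,*col,b); hp=np.array([onz(n,*p[0],z)[:2] for p in cv2.convexHull(c)]); (xy,r)=cv2.minEnclosingCircle(hp.astype(np.float32)); return np.array(xy),r
E
python3 - <<'E'
from car import *
w1=circ("top",T,W,(298,145,325,172),.096);w2=circ("top",T,W,(328,178,354,200),.096);bl=circ("top",T,((100,150,80),(125,255,255)),(320,145,360,180),.096)
ax=(w1[0]+w2[0])/2; print(w1,w2,bl,"axis",ax,"post",2*ax-bl[0], np.linalg.norm(bl[0]-ax))
c=blob("top",T,*W,(310,208,360,250)); hp=np.array([onz("top",*p[0],.03)[:2] for p in c[:,:]]); 
print("dock cen",onz("top",*cen(c),.03), cv2.boundingRect(c),hp.min(0),hp.max(0))
p=blob("side",S,(0,0,110),(180,70,255),(322,172,346,212)); top=p[p[:,0,1].argmin()][0]; x,y,w,h=cv2.boundingRect(p); print("post side",x,y,w,h, onz("side",x+w/2,y+2,.162),proj("side",[*(2*ax-bl[0]),.162]))
p=blob("top",T,*W,(300,175,322,204)); print("post top blob",cen(p),cv2.boundingRect(p),proj("top",[*(2*ax-bl[0]),.162]))
E
```

```text
Traceback (most recent call last):
  File "car.py", line 6, in circ
    c=blob(n,im,*col,b); hp=np.array([onz(n,*p[0],z)[:2] for p in cv2.convexHull(c)]); (xy,r)=cv2.minEnclosingCircle(hp.astype(np.float32)); return np.array(xy),r
  File "meas.py", line 6, in blob
    return max(c,key=cv2.contourArea)
ValueError: max() iterable argument is empty
```

```bash
cat > go.py <<'E'
from car import *
H=cv2.cvtColor(T,cv2.COLOR_RGB2HSV); print([H[p[1],p[0]] for p in((313,160),(340,190),(341,161),(337,229),(312,189))])
W=((0,0,140),(180,75,255))
def tr(nm,f):
    try: r=f(); print(nm,r); return r
    except Exception as e: print(nm,"fail",str(e)[-60:])
w1=tr("w1",lambda:circ("top",T,W,(298,145,325,172),.096));w2=tr("w2",lambda:circ("top",T,W,(328,178,354,200),.096));bl=tr("b",lambda:circ("top",T,((100,120,60),(128,255,255)),(320,145,360,180),.096))
tr("dock",lambda:circ("top",T,W,(310,217,362,252),.03))
def ps():
    x,y,w,h=cv2.boundingRect(blob("side",S,(0,0,110),(180,70,255),(322,172,346,212))); return x,y,w,h,onz("side",x+w/2,y+2,.162)
tr("post side",ps)
tr("post top",lambda:cv2.boundingRect(blob("top",T,*W,(300,175,322,204))))
E
python3 go.py
```

```text
[array([  0,   0, 247], dtype=uint8), array([  0,   0, 247], dtype=uint8), array([108, 144, 237], dtype=uint8), array([  0,   0, 247], dtype=uint8), array([ 19,  25, 222], dtype=uint8)]
w1 (array([ 0.6724, -0.023 ]), 0.02695128135383129)
w2 (array([ 0.5843, -0.0935]), 0.026622192934155464)
b (array([ 0.6639, -0.1029]), 0.022989429533481598)
dock (array([ 0.4788, -0.0827]), 0.04919537156820297)
post side (330, 179, 10, 33, array([ 0.5895, -0.0154,  0.162 ]))
post top (300, 181, 22, 23)
```

Axis (0.6283,-0.0583), dock 151.5 mm away (as given), front yaw 0.162 rad, post at angle 2.246 → (0.593,-0.0146). The turntable must go clockwise by 2.085 rad. I move over the post and turn the jaws tangential.

```bash
python3 -m crank '[[26.6,6.7,0,0,0,0,0],[26.6,6.7,0,0,0,0,0],[26.6,6.7,0,0,0,0,0],[26.6,6.7,0,0,0,0,0],[26.6,6.7,0,0,0,0,0],[26.6,6.7,0,0,0,0,0],[26.6,6.7,0,0,0,0,0],[26.6,6.7,0,0,0,0,0],[26.6,6.7,0,0,0,0,0],[26.6,6.7,0,0,0,0,0]]'
python3 -m crank '[[0,0,0,0,0,-0.089,0],[0,0,0,0,0,-0.089,0],[0,0,0,0,0,-0.089,0],[0,0,0,0,0,-0.089,0],[0,0,0,0,0,-0.089,0],[0,0,0,0,0,-0.089,0],[0,0,0,0,0,-0.089,0],[0,0,0,0,0,-0.089,0],[0,0,0,0,0,0,0],[0,0,0,0,0,0,0]]'
python3 - <<'E'
from h import *
o=ctrl.get_obs(); R=cv2.Rodrigues(o["tool_rot"])[0]; print(o["tool_pos"],R.round(3),R.T@(np.array([.593,-.0146,.116])-o["tool_pos"])*1000)
E
```

```text
t: 10.85
tool_pos: [0.5935, -0.0132, 0.231]
tool_rot: [-2.259, -2.182, 0.001]
contact_force: [0.7, -0.5, 0.2]
opening: 0.0427
grip_force: 0.0
t: 11.68
tool_pos: [0.5933, -0.0146, 0.2311]
tool_rot: [-1.36, -2.831, 0.001]
contact_force: [-0.3, 0.7, 0.9]
opening: 0.0429
grip_force: 0.0
[ 0.59333687 -0.01460622  0.23105722] [[-0.625  0.781 -0.001]
 [ 0.781  0.625  0.   ]
 [ 0.001 -0.001 -1.   ]] [ 1.11864124e-01 -1.63282856e-01  1.15057547e+02]
```

```bash
python3 -m crank '[[0,0,8,0,0,0,0],[0,0,14,0,0,0,0],[0,0,15,0,0,0,0],[0,0,15,0,0,0,0],[0,0,15,0,0,0,0],[0,0,15,0,0,0,0],[0,0,15,0,0,0,0],[0,0,10,0,0,0,0],[0,0,6,0,0,0,0],[0,0,2,0,0,0,0]]'
python3 -m crank '[[0,0,0,0,0,0,-0.2],[0,0,0,0,0,0,-0.35],[0,0,0,0,0,0,-0.5],[0,0,0,0,0,0,-0.6],[0,0,0,0,0,0,-1],[0,0,0,0,0,0,-1],[0,0,0,0,0,0,-1],[0,0,0,0,0,0,-1],[0,0,0,0,0,0,-1],[0,0,0,0,0,0,-1]]' 40
```

```text
t: 12.52
tool_pos: [0.5925, -0.0145, 0.1146]
tool_rot: [-1.357, -2.83, 0.001]
contact_force: [-0.5, 0.5, 0.4]
opening: 0.0432
grip_force: 0.0
t: 13.35
tool_pos: [0.5943, -0.0148, 0.118]
tool_rot: [1.357, 2.832, 0.001]
contact_force: [-1.6, -0.1, 5.7]
opening: 0.017
grip_force: 39.0
```

The post is gripped, with the jaws 17 mm apart. Now the first third of the sweep.

```bash
python3 -m crank '[[-0.135,3.89,0,0,0,0.0695,-1],[-0.135,3.89,0,0,0,0.0695,-1],[-0.135,3.89,0,0,0,0.0695,-1],[-0.135,3.89,0,0,0,0.0695,-1],[-0.135,3.89,0,0,0,0.0695,-1],[-0.135,3.89,0,0,0,0.0695,-1],[-0.135,3.89,0,0,0,0.0695,-1],[-0.135,3.89,0,0,0,0.0695,-1],[-0.135,3.89,0,0,0,0.0695,-1],[-0.135,3.89,0,0,0,0.0695,-1]]'
python3 -c "
from h import *
o=ctrl.get_obs();p=o['tool_pos'][:2]-[.6283,-.0583];R=cv2.Rodrigues(o['tool_rot'])[0];print(np.hypot(*p),np.arctan2(p[1],p[0]),np.arctan2(R[1,1],R[0,1])+np.pi/2,o['contact_force'],o['opening'])"
```

```text
t: 14.18
tool_pos: [0.6306, -0.0039, 0.1181]
tool_rot: [2.243, 2.195, -0.002]
contact_force: [-0.2, -5.6, 4.8]
opening: 0.0169
grip_force: 39.2
0.054444689083336724 1.5281128438702287 1.5494160440022866 [-0.22514636 -5.60023343  4.77489674] 0.01693511339839288
```

```bash
python3 -m crank '[[-0.135,3.89,0,0,0,0.0695,-1],[-0.135,3.89,0,0,0,0.0695,-1],[-0.135,3.89,0,0,0,0.0695,-1],[-0.135,3.89,0,0,0,0.0695,-1],[-0.135,3.89,0,0,0,0.0695,-1],[-0.135,3.89,0,0,0,0.0695,-1],[-0.135,3.89,0,0,0,0.0695,-1],[-0.135,3.89,0,0,0,0.0695,-1],[-0.135,3.89,0,0,0,0.0695,-1],[-0.135,3.89,0,0,0,0.0695,-1]]'
python3 -m crank '[[-0.135,3.89,0,0,0,0.0695,-1],[-0.135,3.89,0,0,0,0.0695,-1],[-0.135,3.89,0,0,0,0.0695,-1],[-0.135,3.89,0,0,0,0.0695,-1],[-0.135,3.89,0,0,0,0.0695,-1],[-0.135,3.89,0,0,0,0.0695,-1],[-0.135,3.89,0,0,0,0.0695,-1],[-0.135,3.89,0,0,0,0.0695,-1],[-0.135,3.89,0,0,0,0.0695,-1],[-0.135,3.89,0,0,0,0.0695,-1]]'
python3 - <<'E'
from car import *
o=ctrl.get_obs();p=o['tool_pos'][:2]-[.6283,-.0583];R=cv2.Rodrigues(o['tool_rot'])[0];print(np.hypot(*p),np.arctan2(p[1],p[0]),np.arctan2(R[1,1],R[0,1])+np.pi/2,o['contact_force'],o['opening'])
fs=np.array([.6283,-.0583])-.056*np.array([np.cos(.162),np.sin(.162)]); print("front spot",fs,proj("side",[*fs,.096]),proj("top",[*fs,.096]))
for n,im,b,z in(("top",T,(290,150,370,230),.096),("side",S,(290,180,400,260),.092)):
    try: c=blob(n,im,(100,120,60),(128,255,255),b); print(n,cen(c),cv2.boundingRect(c),onz(n,*cen(c),z))
    except Exception as e: print(n,"none")
cv2.imwrite("pics/s5.png",np.hstack([S[120:340,230:480],T[110:330,260:460]])[...,::-1])
E
```

```text
t: 15.02
tool_pos: [0.6652, -0.0186, 0.118]
tool_rot: [2.856, 1.3, -0.005]
contact_force: [-6.2, -7.9, 6.7]
opening: 0.0171
grip_force: 39.4
t: 15.85
tool_pos: [0.6825, -0.0515, 0.118]
tool_rot: [3.128, 0.251, -0.007]
contact_force: [-10.8, -6.0, 10.2]
opening: 0.0169
grip_force: 39.7
0.05465062219985414 0.12088889807024147 0.16123150076216453 [-8.8849 -4.7008  9.0658] 0.017174560369850825
front spot [ 0.573  -0.0673] [345.9249 216.712 ] [329.7451 194.259 ]
top none
side (344.53879310344826, 219.77658045977012) (335, 212, 20, 16) [ 0.566  -0.0696  0.092 ]
```

View pics/s5.png

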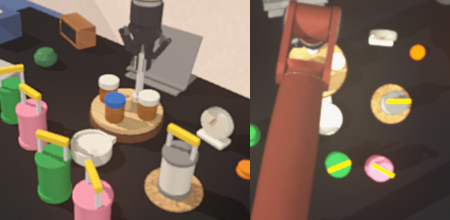

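The blue lid now faces the empty stand at side pixel (344.5,219.8). With the same blob offset as in the first measurement, that is about (0.572,-0.068), against the front spot at (0.573,-0.067). The lamp is still on the coaster. I hold still for one call and re-check.

```bash
python3 -m crank '[[0,0,0,0,0,0,-1],[0,0,0,0,0,0,-1],[0,0,0,0,0,0,-1],[0,0,0,0,0,0,-1],[0,0,0,0,0,0,-1],[0,0,0,0,0,0,-1],[0,0,0,0,0,0,-1],[0,0,0,0,0,0,-1],[0,0,0,0,0,0,-1],[0,0,0,0,0,0,-1]]'
python3 - <<'E'
from car import *
c=blob("side",S,(100,150,80),(125,255,255),(290,180,400,260)); b=onz("side",*cen(c),.09)[:2]+np.array([.6640,-.1027])-[.6591,-.1028]
print(cen(c),b,"error mm",(b-[.573,-.0673])*1000, ctrl.get_obs()["dq"])
E
```

```text
t: 16.78
tool_pos: [0.6825, -0.0515, 0.118]
tool_rot: [3.128, 0.256, -0.007]
contact_force: [-9.2, -6.8, 8.7]
opening: 0.0171
grip_force: 39.7
(344.8489959839357, 219.88273092369477) [ 0.5734 -0.0684] error mm [ 0.3571 -1.0675] [-0.0008  0.0015 -0.0016  0.0005 -0.0023  0.0003]
```

The lid is about 1 mm from the front spot and at rest, with the post still gripped.

```bash
python3 -c "
from station import ctrl
print(ctrl.finish_job())"
```

```text
the job is handed in; nothing more can be done
None
```

The job is handed in, result not shown: the lamp stands upright on the coaster, and the gripper is holding the turntable with the blue-lidded jar about 1 mm from the front spot by my last camera measurement.

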